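# Lower the ratchet arm of the book press

## Task

The notebook in the little book press has just been glued. Press down the thumb tab of the press's ratchet pawl as far as it goes, so that the pawl's hook stands clear of the teeth, then push the raised press arm all the way down onto the notebook. Only press and push: grasp and lift nothing, never raise the arm, leave the pawl free and the notebook where it lies, and do not disturb the things around.

Things in the scene. Friction and masses are not known exactly. Their poses are not given: they have to be found in the camera images.
- press: Book press fixed to the table: plywood base 298 x 130 x 10 mm (x -170 to +128 mm), ratchet wheel with the arm, pawl behind it. Origin on the table under the arm's hinge; x points to the rear (pawl side), z up. Arm hinge: along y, at x = 0, 54 mm above the table; the arm points to -x. Pawl pivot: along y, at x = +60 mm, 88 mm above the table; its thumb tab lies further to +x
- press_arm (a joint): Angle of the press arm (rad): 0 = level, fully down, rubber foot on the notebook (hard stop); starts raised at 0.60 to 0.68; upper stop 0.9. Stiff: it stays where it is left. With the pawl engaged it goes down only to the next tooth (0.58, 0.32 or 0.06); with the pawl free it takes about 2 to 3 N down at the paddle
- paddle_top (a point): Centre of the top face of the flat square paddle (36 x 36 x 12 mm) at the free end of the aluminium press arm (bar 16 mm wide): 150 mm from the hinge axis along the arm, 6 mm above the arm's centre line. Its axes turn with the arm, z = normal of the paddle's upper face. 60 mm above the table when the arm is down
- pawl (a joint): Angle of the pawl (rad): 0 = hook in the teeth (start), 0.5 = free (hard stop). Stiff: it stays where it is left; about 2 to 3 N on the tab moves it, up to 8 N if the arm has been pushed hard against a tooth. The hook clears the teeth at about 0.2. Press it to its stop
- tab_top (a point): Centre of the top face of the pawl's ribbed thumb tab, an aluminium plate 34 (along the press's x) x 30 x 6 mm at the pawl's rear end, 50 mm from its pivot. 111 mm above the table when engaged, 87 mm when free; pressing it down frees the hook. The plate slopes up to the rear by 14 degrees when engaged, down by 14 degrees when free
- glued_book: Notebook with red cover, 80 x 108 x 12 mm (cover 8 mm high), lying loose on the press's base under the arm's foot. Origin at the centre of its underside
- cup_a: Bystander lying loose near the press: small grey-blue silicone mixing cup, 41 mm wide, 28 mm high. Origin at its centre, at the underside
- cup_b: Bystander lying loose near the press: small pinkish silicone mixing cup, 41 mm wide, 28 mm high. Origin at its centre, at the underside
- jar: Bystander lying loose near the press: pigment jar with white screw lid, 40 mm wide, 36 mm high. Origin at its centre, at the underside
- glue: Bystander lying loose near the press: glue stick, a plain cream rod 108 mm long, 12 mm thick, lying flat. Origin at its centre, at the underside
- tweezer: Bystander lying loose near the press: steel tweezers, 123 mm long, 10 mm high, lying flat. Origin at its centre, at the underside
Things that resemble listed ones, but are neither listed nor needed, are in the scene too. Of the things that look like the glued_book, the middle-sized one is meant.

How it is judged:
By the outcome, as a careful person would: the job done as asked, in the order asked, and still so for the second after the job is handed in, with the robot touching nothing.
It also fails if it takes over 38 s, if anything falls off the work surface, if the arm or the gripper's body presses on something with over 40 N, if the wrist force passes 120 N, or if a joint passes its speed limit or range.

## Robot

A 6-joint arm with a two-finger parallel gripper is mounted at the origin on a cart in front of the work surface, level with it; the furniture and walls round the work are solid. World frame = base frame: x ahead of the robot, y to its left, z up, the work surface at z = 0. Lengths are in m, angles in rad, forces in N, time in s.
With the tool pointing down it reaches from about 0.425 to 0.95 m from the base axis. Payload 3.5 kg.
Tool frame: the origin (TCP) lies at the very end of the fingers, on their centre line; the grasp point (between the pads) lies 19 mm behind it; x points along the fingers, z is the direction in which the jaws open and shut, and the axes are right-handed (so a half turn about x gives the same grasp; the last joint's range is limited). The gripper opens to 85 mm and grips with 20 to 120 N. Pads are 22 mm wide; open, the fingers measure 114 mm over their backs; the gripper's body (76 mm by 85 mm) begins 54 mm behind the grasp point. The pads swing forward as they close: fully open they stand 13 mm farther back than shut.
Start: joints at [1.062, 0.286, 1.577, -0, 1.279, -0.15], TCP at [0.237, 0.632, 0.231] pointing down, gripper open.
Joint ranges: [-2.77, 2.77], [-0.9, 2.22], [0.21, 2.48], [-1.53, 4.67], [0.24, 2.81], [-2.84, 2.84]. Speed limits (rad/s): [2.79, 2.79, 3.14, 3.14, 3.14, 3.14].

## Interface

Orientations are given as a unit quaternion [x, y, z, w].
In Python, from plant import ctrl, cams gives the robot as it stands.
- The arm moves only by the tool play_rows, never from a script. Its argument "rows" is a list of rows, each a list of 3 entries, a list of its own where there are three numbers: the opening in per cent of the stroke, from 0 (shut) to 100 (fully open), then the shift along the tool's x, y, z in units of 0.3 m (1.0 is 0.3 m), then the turn, a rotation vector about the tool's x, y, z in units of pi/2 rad (1.0 is pi/2 rad). A call has 1 to 10 rows; each row is the pose to reach, as a shift and turn from the pose commanded when the call began, along the tool's axes at that moment; what a row does not reach only later rows make up. A row lasts 1/12 s, in which the tool goes at most 41.7 mm and 7.16 degrees, less where a joint would pass 70% of its speed; a pose out of reach is approached as far as the arm can. A call with a number of a shift or a turn outside -1 to 1 is refused whole. A call with a gripper value outside its range is refused whole. The fingers move at their own pace and stop on an object; "force" is the grip in N (left out, the last holds). Time passes only in rows, so rows that repeat a pose let the fingers close. It gives the time, the measured TCP pose, the force and the opening at its end, in the units of the state.
- ctrl.get_state(): the state, without advancing time (a new reading comes with each control period).
- cams.read_camera(name): name is "scene" or "top" or "wrist"; returns a dict with "color" (480x640x3 uint8, red, green, blue), "fx", "fy", "cx", "cy" (pixels), "view" (4x4, takes a point from world to camera coordinates). Camera axes: x right, y down, z forward; pixel columns grow to the right and rows downward; lengths in m; the calibration is good to about 2 mm. A picture is of the moment at which its call begins. There is no depth.
- ctrl.sign_off(): hands the job in, once; it reports no verdict.
The state is a dict: "time": time; "qpos": joint angles; "dq": joint speeds; "joint_efforts": joint torques, N m; "eef_pos": TCP position; "tcp_rot": TCP orientation; "contact_force": force on the tool from outside, world axes, zero at the start; "wrist_torque": the same for the moment, N m; "opening": opening from 0.0 (shut) to 1.0 (fully open).
Only numpy, scipy, OpenCV 4.12 (cv2) and the standard library are available. Lean on these libraries where they do the work, as an engineer would, in place of code of your own. Each camera call takes 0.05 s, during which the arm holds its last target. There are 200 camera calls.

## Working session

There is one attempt and no reset: what is moved stays moved. The work goes in short steps, Python scripts to look and compute and a tool call to move; the robot and the scene stay as the last step left them, time stands still between calls to the robot, and variables do not carry over. Pictures are saved under pics/ and viewed, about 8 in all and at most 12, crops included, and the job is handed in when it is done.

Besides the shell and the picture viewer there is one more tool, called as name(argument=value, ...) on one line, values as JSON. play_rows: Moves the arm, as the interface text tells. Shifts and turns lie within -1 to 1; 1 stands for 0.3 m of shift or pi/2 rad of turn. Its arguments: {"type":"object","properties":{"rows":{"type":"array"},"force":{"type":"number"}},"required":["rows"]}

```bash
mkdir -p pics; cat > h.py <<'E'
import numpy as np, cv2
from plant import ctrl, cams
def snap(n,f):
    d=cams.read_camera(n); cv2.imwrite(f'pics/{f}.png',d['color'][:,:,::-1]); np.savez(f'pics/{f}.npz',**d); return d
def load(f): return np.load(f'pics/{f}.npz')
def proj(d,p):
    c=d['view']@np.append(p,1); return np.array([d['fx']*c[0]/c[2]+d['cx'],d['fy']*c[1]/c[2]+d['cy']])
def atz(d,u,v,z):
    V=d['view'];R=V[:3,:3];o=-R.T@V[:3,3];r=R.T@np.array([(u-d['cx'])/d['fx'],(v-d['cy'])/d['fy'],1]);return o+r*(z-o[2])/r[2]
E
python3 -c "
from h import *
a=snap('scene','s1');b=snap('top','t1')
for d in(a,b):print(d['fx'],(-d['view'][:3,:3].T@d['view'][:3,3]).round(3))
print(ctrl.get_state())"
```

```text
539.7633469891679 [ 0.025 -0.659  0.95 ]
581.4833540699615 [ 0.438 -0.022  1.125]
{'time': 0.1, 'qpos': array([ 1.06199400e+00,  2.87132356e-01,  1.57803004e+00,  1.95774264e-05,
        1.27862443e+00, -1.49974769e-01]), 'dq': array([-0.00095075, -0.00390506, -0.00220514,  0.00177324, -0.00013049,
        0.0004751 ]), 'joint_efforts': array([ 1.72905511e-03, -4.07301772e+01, -2.93696237e+01, -1.24588669e-04,
        3.42404630e-03,  1.91505512e-05]), 'eef_pos': array([0.23670125, 0.63149797, 0.23004895]), 'tcp_rot': array([-0.40308163,  0.58190083,  0.40241028,  0.58050202]), 'contact_force': array([-0.28899694, -0.25540587, -0.04317105]), 'wrist_torque': array([0.02496741, 0.02528837, 0.0326569 ]), 'opening': 0.9998670161630407}
```

View pics/t1.png

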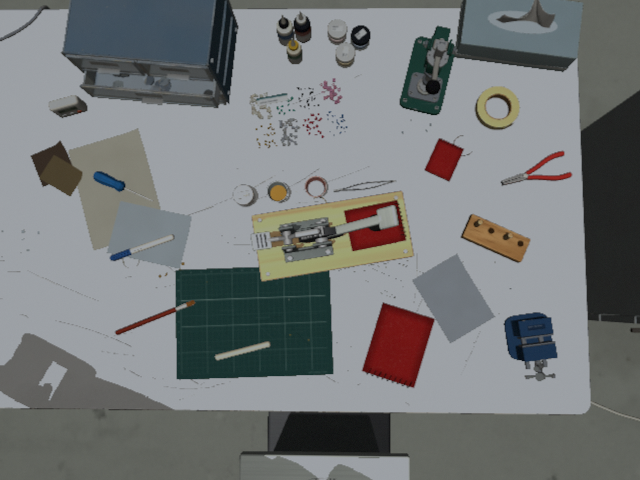

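View pics/s1.png

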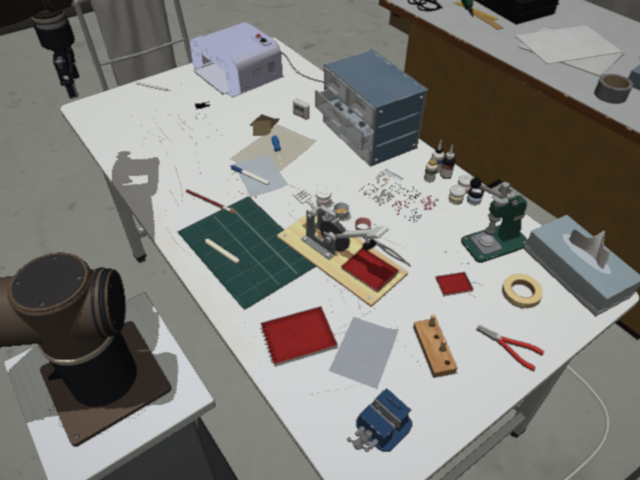

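The top view shows the press at (330,235), with the thumb tab at about (262,241) and the paddle at about (388,217). There are three red notebooks: small at (445,160), large at (399,345), and the middle-sized one in the press at (373,226), which is the one meant. The green press at (428,72) is a lookalike of another kind. Next is a close crop.

```bash
python3 -c "
from h import *
im=cv2.imread('pics/t1.png')[180:290,235:425];cv2.imwrite('pics/c1.png',cv2.resize(im,None,fx=4,fy=4,interpolation=cv2.INTER_CUBIC))
d=load('t1')
C=[(252,213),(405,192),(412,257),(260,280)]
P=np.array([atz(d,*c,.01) for c in C]);print(P.round(3));print([np.linalg.norm(P[i]-P[i-1]).round(3) for i in range(4)])"
```

```text
[[ 0.607  0.143  0.01 ]
 [ 0.649 -0.154  0.01 ]
 [ 0.523 -0.166  0.01 ]
 [ 0.477  0.125  0.01 ]]
[np.float64(0.131), np.float64(0.3), np.float64(0.127), np.float64(0.295)]
```

View pics/c1.png

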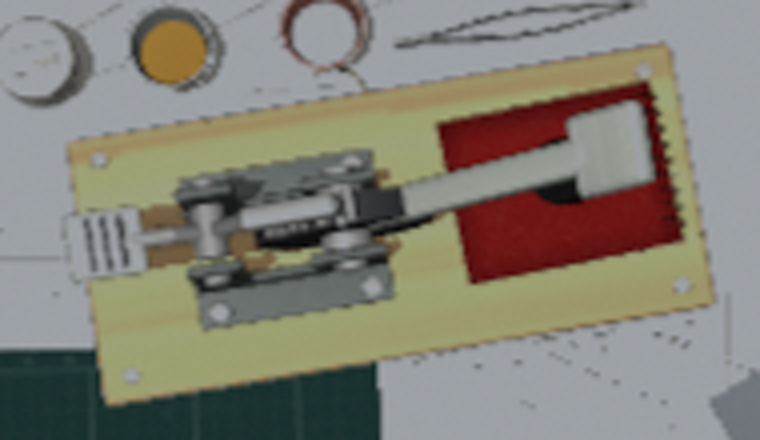

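The crop shows the base corners at crop pixels (68,142), (670,45), (714,303) and (107,404). The ribbed tab is centred at (105,242) and the paddle at (611,150). The book in the press is the red one under the arm.

```bash
cat > fit.py <<'E'
from h import *
from scipy.optimize import least_squares
d=load('t1')
f=lambda c:((c[0]+.5)/4-.5+235,(c[1]+.5)/4-.5+180)
C=[f(c) for c in [(68,142),(670,45),(714,303),(107,404)]]
M=[(.128,-.065),(-.170,-.065),(-.170,.065),(.128,.065)]
def T(p,m): c,s=np.cos(p[2]),np.sin(p[2]); return np.array([p[0]+c*m[0]-s*m[1],p[1]+s*m[0]+c*m[1],m[2]])
def res(p):
    r=[proj(d,T(p,(*m,.01)))-c for m,c in zip(M,C)]
    r.append((proj(d,T(p,(.1085,0,.111)))-f((105,242))))
    a=p[3]; r.append(proj(d,T(p,(-.15*np.cos(a)+.006*np.sin(a)*1,0,.054+.15*np.sin(a)+.006*np.cos(a))))-f((611,150)))
    return np.concatenate(r)
s=least_squares(res,[.56,0,1.7,.64]);p=s.x
if __name__=='__main__':
    print(p.round(4),s.fun.round(1))
    a=p[3]
    for n,m in dict(tab=(.1085,0,.111),tabfree=(.11,0,.087),padup=(-.15*np.cos(a)+.006*np.sin(a),0,.054+.15*np.sin(a)+.006*np.cos(a)),paddown=(-.15,0,.06)).items():print(n,T(p,m).round(4))
    S=load('s1');print(proj(S,T(p,(.1085,0,.111))),proj(S,T(p,(-.15*np.cos(a),0,.149))))
    from scipy.spatial.transform import Rotation as R
    st=ctrl.get_state();print(R.from_quat(st['tcp_rot']).as_matrix().round(3))
E
python3 fit.py
```

```text
[0.5608 0.0075 1.7377 0.6449] [-0.3 -0.4  0.7 -0.8  1.4  0.6 -0.2  0.2 -1.6  0.4  0.  -0.2]
tab [0.5428 0.1145 0.111 ]
tabfree [0.5425 0.1159 0.087 ]
padup [ 0.5801 -0.1072  0.149 ]
paddown [ 0.5857 -0.1404  0.06  ]
[300.85452059 193.88452067] [378.12806273 232.28048981]
[[-0.001 -0.936  0.351]
 [-0.002  0.351  0.936]
 [-1.     0.    -0.002]]
```

play_rows(rows=[[0,[0,-0.78,-0.63],[-0.335,0,0]],[0,[0,-0.78,-0.63],[-0.335,0,0]],[0,[0,-0.78,-0.63],[-0.335,0,0]],[0,[0,-0.78,-0.63],[-0.335,0,0]],[0,[0,-0.78,-0.63],[-0.335,0,0]],[0,[0,-0.78,-0.63],[-0.335,0,0]],[0,[0,-0.78,-0.63],[-0.335,0,0]],[0,[0,-0.78,-0.63],[-0.335,0,0]],[0,[0,-0.78,-0.63],[-0.335,0,0]],[0,[0,-0.78,-0.63],[-0.335,0,0]]])

```text
time: 0.93
eef_pos: [0.3898, 0.3726, 0.2311]
tcp_rot: [-0.539, 0.457, 0.54, 0.457]
contact_force: [-0.1, 0.7, 0.5]
opening: -0.004
```

```bash
cat > go.py <<'E'
import sys
from fit import *
from scipy.spatial.transform import Rotation as R
def rep(*targets):
    s=ctrl.get_state();Rm=R.from_quat(s['tcp_rot']).as_matrix()
    print('t',round(s['time'],2),'tcp',s['eef_pos'].round(4),'F',s['contact_force'].round(1),'open',round(s['opening'],3));print(Rm.round(3))
    c,sn=np.cos(p[2]),np.sin(p[2]);q=s['eef_pos']-[p[0],p[1],0];print('in press',[round(float(v),4) for v in (c*q[0]+sn*q[1],-sn*q[0]+c*q[1],q[2])])
    for m in targets:print(m,'->',(Rm.T@(T(p,m)-s['eef_pos'])/.3).round(3))
if __name__=='__main__': rep(*eval(sys.argv[1]))
E
python3 go.py "[(.106,0,.18),(.106,0,.135)]"
```

```text
t 0.93 tcp [0.3898 0.3726 0.2311] F [-0.1  0.7  0.5] open -0.004
[[-0.001 -0.986 -0.165]
 [ 0.    -0.165  0.986]
 [-1.     0.001  0.001]]
in press [0.3885, 0.108, 0.2311]
(0.106, 0, 0.18) -> [ 0.17  -0.361 -0.941]
(0.106, 0, 0.135) -> [ 0.32  -0.361 -0.941]
```

play_rows(rows=[[0,[0.1,-0.36,-0.94],[0,0,0]],[0,[0.1,-0.36,-0.94],[0,0,0]],[0,[0.1,-0.36,-0.94],[0,0,0]],[0,[0.1,-0.36,-0.94],[0,0,0]],[0,[0.1,-0.36,-0.94],[0,0,0]],[0,[0.1,-0.36,-0.94],[0,0,0]],[0,[0.1,-0.36,-0.94],[0,0,0]],[0,[0.32,-0.36,-0.94],[0,0,0]],[0,[0.32,-0.36,-0.94],[0,0,0]],[0,[0.32,-0.36,-0.94],[0,0,0]]])

```text
time: 1.77
eef_pos: [0.5393, 0.1131, 0.1285]
tcp_rot: [-0.537, 0.459, 0.543, 0.454]
contact_force: [-2.0, -0.6, -0.8]
opening: -0.002
```

```bash
python3 go.py "[(.108,0,.135),(.108,0,.1)]"; python3 -c "
from h import *
d=snap('scene','s2');im=cv2.imread('pics/s2.png')[130:310,250:450]
e=snap('wrist','w2');a=cv2.resize(im,(400,360),interpolation=cv2.INTER_CUBIC);b=cv2.resize(cv2.imread('pics/w2.png'),(400,300));b=cv2.copyMakeBorder(b,0,60,0,0,0);cv2.imwrite('pics/m2.png',np.hstack([a,b]))"
```

```text
t 1.77 tcp [0.5393 0.1131 0.1285] F [-2.  -0.6 -0.8] open -0.002
[[-0.013 -0.986 -0.166]
 [ 0.    -0.166  0.986]
 [-1.     0.012  0.002]]
in press [0.1077, 0.0037, 0.1285]
(0.108, 0, 0.135) -> [-0.022 -0.012  0.001]
(0.108, 0, 0.1) -> [ 0.095 -0.013  0.001]
```

View pics/m2.png

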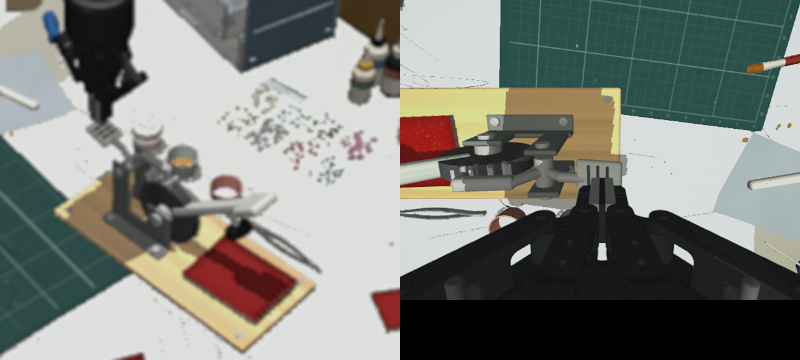

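The left panel (scene crop) and the right panel (wrist) show the shut fingertips directly over the ribbed tab at about (600,170), clear of the cups. I'll press down gradually.

play_rows(rows=[[0,[0.03,0,0],[0,0,0]],[0,[0.05,0,0],[0,0,0]],[0,[0.065,0,0],[0,0,0]],[0,[0.08,0,0],[0,0,0]],[0,[0.095,0,0],[0,0,0]],[0,[0.11,0,0],[0,0,0]],[0,[0.12,0,0],[0,0,0]],[0,[0.13,0,0],[0,0,0]],[0,[0.13,0,0],[0,0,0]]])

```text
time: 2.62
eef_pos: [0.5433, 0.1129, 0.096]
tcp_rot: [0.54, -0.456, -0.54, -0.457]
contact_force: [-0.7, 0.9, 1.4]
opening: -0.002
```

```bash
python3 go.py "[(.11,0,.087)]"
```

```text
t 2.62 tcp [0.5433 0.1129 0.096 ] F [-0.7  0.9  1.4] open -0.002
[[ 0.    -0.986 -0.167]
 [ 0.    -0.167  0.986]
 [-1.    -0.     0.   ]]
in press [0.1069, -0.0002, 0.096]
(0.11, 0, 0.087) -> [0.03  0.001 0.01 ]
```

play_rows(rows=[[0,[0.008,0,0.005],[0,0,0]],[0,[0.015,0,0.01],[0,0,0]],[0,[0.02,0,0.01],[0,0,0]],[0,[0.025,0,0.01],[0,0,0]],[0,[0.025,0,0.01],[0,0,0]],[0,[0.025,0,0.01],[0,0,0]]])

```text
time: 3.12
eef_pos: [0.5428, 0.1157, 0.0888]
tcp_rot: [0.54, -0.456, -0.54, -0.457]
contact_force: [0.2, 0.1, 1.7]
opening: 0.0
```

play_rows(rows=[[0,[0.006,0,0],[0,0,0]],[0,[0.012,0,0],[0,0,0]],[0,[0.018,0,0],[0,0,0]],[0,[0.018,0,0],[0,0,0]],[0,[0.018,0,0],[0,0,0]]])

```text
time: 3.53
eef_pos: [0.5433, 0.1157, 0.088]
tcp_rot: [-0.54, 0.457, 0.54, 0.456]
contact_force: [-9.8, -0.9, 23.3]
opening: 0.001
```

The force rose to 23 N with the TCP stopped at 88 mm, so the pawl is at its stop. I'll lift off and check.

play_rows(rows=[[0,[-0.05,0,0],[0,0,0]],[0,[-0.2,0,0],[0,0,0]],[0,[-0.4,0,0],[0,0,0]],[0,[-0.4,0,0],[0,0,0]],[0,[-0.4,0,0.1],[0,0,0]],[0,[-0.4,0,0.3],[0,0,0]],[0,[-0.4,0,0.3],[0,0,0]],[0,[-0.4,0,0.3],[0,0,0]]])

```text
time: 4.2
eef_pos: [0.5261, 0.2076, 0.2027]
tcp_rot: [-0.54, 0.456, 0.542, 0.455]
contact_force: [-0.6, -0.3, -0.7]
opening: 0.003
```

```bash
python3 go.py "[(-.108,0,.2),(-.108,0,.165),(-.15,0,.06)]"; python3 -c "
from h import *
d=snap('scene','s3');e=snap('top','t3')
f=lambda n:cv2.resize(cv2.imread(f'pics/{n}.png')[150:270,280:420],(400,343),interpolation=cv2.INTER_CUBIC)
g=lambda n:cv2.resize(cv2.imread(f'pics/{n}.png')[180:290,235:425],(400,232),interpolation=cv2.INTER_CUBIC)
cv2.imwrite('pics/m3.png',np.vstack([np.hstack([f('s1'),f('s3')]),np.hstack([g('t1'),g('t3')])]))"
```

```text
t 4.2 tcp [0.5261 0.2076 0.2027] F [-0.6 -0.3 -0.7] open 0.003
[[-0.002 -0.985 -0.17 ]
 [ 0.001 -0.17   0.985]
 [-1.     0.002  0.002]]
in press [0.2031, 0.001, 0.2027]
(-0.108, 0, 0.2) -> [ 8.000e-03  1.000e-03 -1.037e+00]
(-0.108, 0, 0.165) -> [ 1.240e-01  1.000e-03 -1.037e+00]
(-0.15, 0, 0.06) -> [ 4.740e-01  1.000e-03 -1.178e+00]
```

View pics/m3.png

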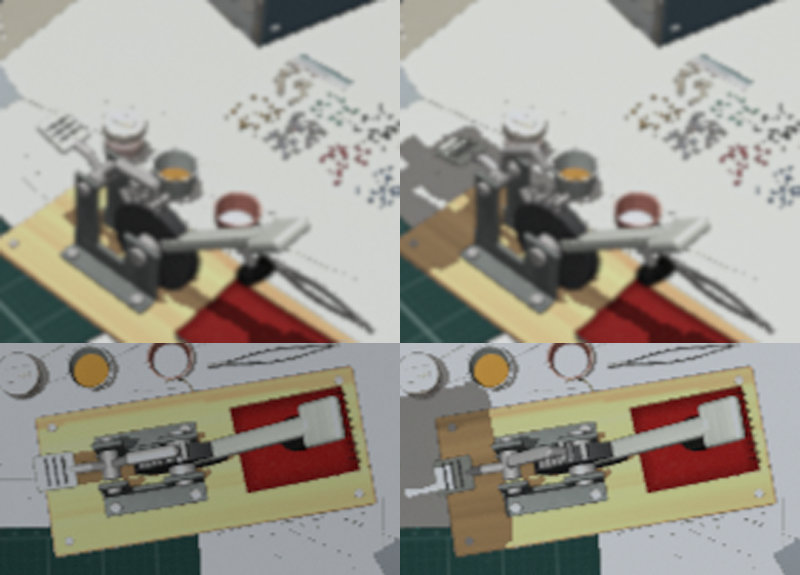

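Before/after: the tab went from sloping up (60,130 in the left panel) to down (460,145 in the right panel). The arm, book and cups have not moved. Next I move over the paddle.

play_rows(rows=[[0,[0,0,-1],[0,0,0]],[0,[0,0,-1],[0,0,0]],[0,[0,0,-1],[0,0,0]],[0,[0,0,-1],[0,0,0]],[0,[0,0,-1],[0,0,0]],[0,[0,0,-1],[0,0,0]],[0,[0,0,-1],[0,0,0]],[0,[0,0,-1],[0,0,0]],[0,[0,0,-1],[0,0,0]],[0,[0,0,-1],[0,0,0]]])

```text
time: 5.13
eef_pos: [0.577, -0.0921, 0.2027]
tcp_rot: [-0.539, 0.457, 0.54, 0.457]
contact_force: [0.1, 0.5, -0.4]
opening: 0.001
```

```bash
python3 go.py "[(-.108,0,.165),(-.115,0,.145),(-.128,0,.12),(-.138,0,.1),(-.145,0,.075)]"
```

```text
t 5.13 tcp [ 0.577  -0.0921  0.2027] F [ 0.1  0.5 -0.4] open 0.001
[[-0.001 -0.986 -0.164]
 [ 0.001 -0.164  0.986]
 [-1.     0.001  0.001]]
in press [-0.1009, 0.0005, 0.2027]
(-0.108, 0, 0.165) -> [ 0.126 -0.002 -0.024]
(-0.115, 0, 0.145) -> [ 0.192 -0.002 -0.047]
(-0.128, 0, 0.12) -> [ 0.276 -0.002 -0.091]
(-0.138, 0, 0.1) -> [ 0.342 -0.002 -0.124]
(-0.145, 0, 0.075) -> [ 0.426 -0.003 -0.148]
```

play_rows(rows=[[0,[0.05,0,-0.02],[0,0,0]],[0,[0.1,0,-0.02],[0,0,0]],[0,[0.13,0,-0.024],[0,0,0]],[0,[0.15,0,-0.03],[0,0,0]],[0,[0.17,0,-0.04],[0,0,0]],[0,[0.19,0,-0.047],[0,0,0]],[0,[0.21,0,-0.057],[0,0,0]],[0,[0.23,0,-0.067],[0,0,0]],[0,[0.25,0,-0.077],[0,0,0]]])

```text
time: 5.88
eef_pos: [0.5827, -0.1149, 0.1293]
tcp_rot: [0.541, -0.456, -0.539, -0.457]
contact_force: [0.2, -0.8, 5.0]
opening: 0.001
```

```bash
python3 go.py "[(-.128,0,.12),(-.138,0,.1),(-.145,0,.075),(-.148,0,.06)]"
```

```text
t 5.88 tcp [ 0.5827 -0.1149  0.1293] F [ 0.2 -0.8  5. ] open 0.001
[[ 0.003 -0.986 -0.167]
 [-0.002 -0.167  0.986]
 [-1.    -0.003 -0.002]]
in press [-0.1244, -0.0013, 0.1293]
(-0.128, 0, 0.12) -> [ 0.031  0.004 -0.012]
(-0.138, 0, 0.1) -> [ 0.098  0.005 -0.045]
(-0.145, 0, 0.075) -> [ 0.181  0.005 -0.068]
(-0.148, 0, 0.06) -> [ 0.231  0.005 -0.078]
```

play_rows(rows=[[0,[0.02,0,-0.01],[0,0,0]],[0,[0.04,0,-0.018],[0,0,0]],[0,[0.06,0,-0.026],[0,0,0]],[0,[0.08,0.002,-0.034],[0,0,0]],[0,[0.1,0.003,-0.042],[0,0,0]],[0,[0.12,0.004,-0.05],[0,0,0]],[0,[0.14,0.004,-0.056],[0,0,0]],[0,[0.16,0.004,-0.062],[0,0,0]],[0,[0.18,0.004,-0.066],[0,0,0]],[0,[0.195,0.004,-0.07],[0,0,0]]])

```text
time: 6.72
eef_pos: [0.5829, -0.1344, 0.0684]
tcp_rot: [-0.539, 0.457, 0.541, 0.456]
contact_force: [-0.0, 2.8, 3.8]
opening: -0.0
```

```bash
python3 go.py "[(-.148,0,.06)]"
```

```text
t 6.72 tcp [ 0.5829 -0.1344  0.0684] F [-0.   2.8  3.8] open -0.0
[[-0.003 -0.986 -0.167]
 [ 0.001 -0.167  0.986]
 [-1.     0.002  0.002]]
in press [-0.1436, 0.0018, 0.0684]
(-0.148, 0, 0.06) -> [ 0.028 -0.006 -0.015]
```

play_rows(rows=[[0,[0.012,0,-0.008],[0,0,0]],[0,[0.024,0,-0.012],[0,0,0]],[0,[0.034,0,-0.012],[0,0,0]],[0,[0.042,0,-0.012],[0,0,0]],[0,[0.042,0,-0.012],[0,0,0]],[0,[0.042,0,-0.012],[0,0,0]]])

```text
time: 7.22
eef_pos: [0.5839, -0.1388, 0.0599]
tcp_rot: [-0.539, 0.457, 0.541, 0.455]
contact_force: [-8.1, 3.3, 16.2]
opening: 0.002
```

The TCP is at 59.9 mm (60 expected) with 16 N, so the arm is on its stop. I'll retreat straight up and back.

play_rows(rows=[[0,[-0.02,0,0],[0,0,0]],[0,[-0.1,0,0],[0,0,0]],[0,[-0.2,0,0],[0,0,0]],[0,[-0.35,0,0],[0,0,0]],[0,[-0.5,0,0],[0,0,0]],[0,[-0.5,0,-0.2],[0,0,0]],[0,[-0.5,0,-0.45],[0,0,0]],[0,[-0.5,0,-0.45],[0,0,0]],[0,[-0.5,0,-0.45],[0,0,0]],[0,[-0.5,0,-0.45],[0,0,0]]])

```text
time: 8.05
eef_pos: [0.6063, -0.2752, 0.2063]
tcp_rot: [-0.539, 0.458, 0.539, 0.457]
contact_force: [-1.3, -0.3, -0.4]
opening: -0.003
```

```bash
python3 go.py "[]"; python3 -c "
from fit import *
d=snap('scene','s4');e=snap('top','t4')
im=cv2.imread('pics/t4.png');P=T(p,(-.15,0,.06));S=cv2.imread('pics/s4.png')
print(proj(e,P),proj(d,P))
f=lambda S:cv2.resize(S[150:300,260:430],(400,353),interpolation=cv2.INTER_CUBIC)
g=lambda S:cv2.resize(S[170:290,235:425],(400,253),interpolation=cv2.INTER_CUBIC)
S0=cv2.imread('pics/s3.png');T0=cv2.imread('pics/t3.png')
cv2.imwrite('pics/m4.png',np.vstack([np.hstack([f(S0),f(S)]),np.hstack([g(T0),g(im)])])[:600])
print([((x-235)*400/190+400,(y-170)*253/120+353) for x,y in [proj(e,P+T(p,(dx,dy,0))-T(p,(0,0,0))) for dx,dy in [(.018,.018),(-.018,-.018)]]])"
```

```text
t 8.05 tcp [ 0.6063 -0.2752  0.2063] F [-1.3 -0.3 -0.4] open -0.003
[[-0.001 -0.987 -0.163]
 [-0.001 -0.163  0.987]
 [-1.     0.001 -0.001]]
in press [-0.2863, 0.0021, 0.2063]
[401.27475632 220.96318981] [385.45520085 267.95712893]
[(np.float64(733.2760224680579), np.float64(483.91447839659224)), (np.float64(766.7711510299998), np.float64(437.0601282653746))]
```

View pics/m4.png

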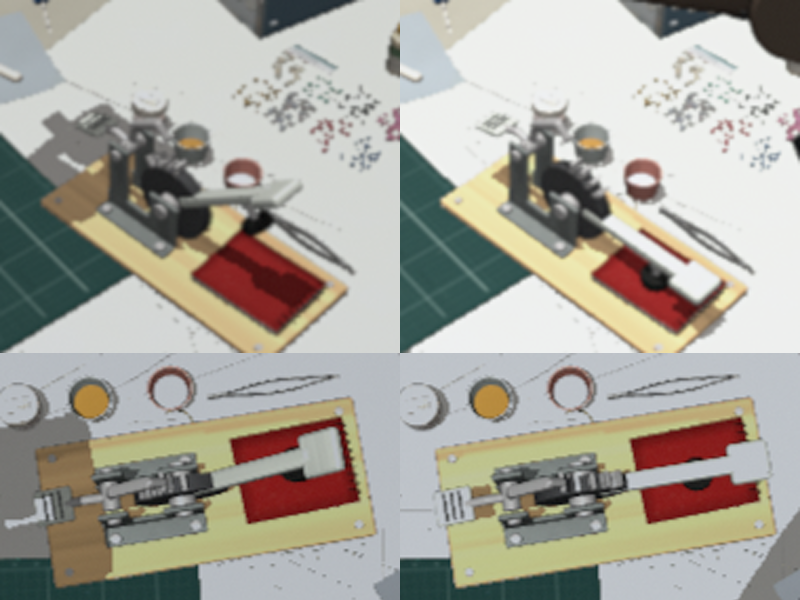

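The arm lies flat with its foot on the book. The paddle is at (748,461), against (750,460) predicted. The tab is still down at (493,125), and the book, cups, jar and tweezers have not moved. I'll hand in.

```bash
python3 -c "
from h import *
print(ctrl.sign_off())"
```

```text
the job is handed in; nothing more can be done
None
```

The pawl is freed, the press arm is all the way down on the notebook, and the job is handed in. The robot's clock stood at about 8 s of the 38 s allowed.

- **Pawl:** I pressed the thumb tab with the shut fingertips until the force rose to 23 N. The tool stopped at 88 mm, against 87 mm expected for the free position.
- **Arm:** I then pushed the paddle down along its arc at about 4–5 N. It stopped at 59.9 mm, against 60 mm expected, with 16 N on it. It did not catch on any tooth.
- **Last check:** After I backed away, the pictures showed the paddle within 2 px (enlarged crop) of where it should be when fully down, with the tab still pressed. The notebook, both cups, jar and tweezers looked unmoved. The final close-up did not include the glue stick, but the arm went nowhere near it.

No check failed or disagreed.

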